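# Send the red fish under the curing lamp

## Robot

A 6-joint arm with a two-finger parallel gripper is mounted at the origin on the work surface. World frame = base frame: x ahead of the robot, y to its left, z up, the work surface at z = 0. Lengths are in m, angles in rad, forces in N, time in s.
With the tool pointing down it reaches from about 0.225 to 0.875 m from the base axis. Payload 3.4 kg.
Tool frame: the origin (TCP) lies at the very end of the fingers, on their centre line; the grasp point (between the pads) lies 19 mm behind it (manip.tcp_to_grasp is the distance from the TCP to the grasp point, in m); z points along the fingers, y is the line along which they close (so a half turn about z gives the same grasp; the last joint's range is limited). The gripper opens to 85 mm and grips with 20 to 120 N. Pads are 22 mm wide; open, the fingers measure 114 mm over their backs; the gripper's body (76 mm by 85 mm) begins 54 mm behind the grasp point. The pads swing forward as they close: fully open they stand 13 mm farther back than shut.
Start: joints at [1.091, 0.276, 1.505, -0, 1.361, -0.121], TCP at [0.202, 0.538, 0.231] pointing down, gripper open.
Joint ranges: [-2.89, 2.89], [-0.75, 2.08], [0.22, 2.7], [-1.18, 4.32], [0.11, 2.71], [-2.7, 2.7]. Speed limits (rad/s): [2.57, 2.57, 3.14, 3.14, 3.14, 3.14].

## Interface

Orientations are given as a unit quaternion [w, x, y, z].
In Python, from rig import status, get_image, job, manip gives the robot as it stands.
- The arm moves only by the tool apply_moves, never from a script. Its arguments are lists of equal length, an entry for each row: "xyz": the shift along the tool's x, y, z each as a share of 0.3 m, from -1 to 1, a list of three; "rot": the turn, a rotation vector about the tool's x, y, z each as a share of 60 degrees, from -1 to 1, a list of three; "hand": the opening, from -1 (shut) to 1 (fully open). A call has 1 to 8 rows; each row shifts and turns the commanded pose from where the row before left it, along the tool's axes as they then stand; what a row does not reach is not made up. A row lasts 1/8 s, in which the tool goes at most 62.5 mm and 10.7 degrees, less where a joint would pass 70% of its speed; a pose out of reach is approached as far as the arm can. A call with a number of a shift or a turn outside -1 to 1 is refused whole. A call with a gripper value outside its range is refused whole. The fingers move at their own pace and stop on an object; "force" is the grip in N (left out, the last holds). Time passes only in rows, so rows that do not move let the fingers close. It gives the time, the measured TCP pose, the force, the opening and the grip force at its end, in the units of the state.
- status.get_state(): the state, without advancing time (a new reading comes with each control period).
- get_image(name): name is "scene" or "top" or "wrist"; returns a dict with "pixels" (420x560x3 uint8, red, green, blue), "fovy" (degrees; the focal length in pixels is half the picture's height over the tangent of half this angle, whatever the lens; pixels are square), "cx", "cy" (the principal point, pixels), "origin" and "orientation" of the camera in the world; the wrist camera has in their place "tool_from_camera" (4x4, takes a point from camera to tool coordinates, whose origin is the TCP and whose axes are the flange's). Camera axes: x right, y down, z forward; pixel columns grow to the right and rows downward; lengths in m; the calibration is good to about 2 mm. A picture is of the moment at which its call begins: read the wrist's pose just before it. There is no depth.
- job.sign_off(): hands the job in; it is judged then, once.
The state is a dict: "clock": time; "qpos": joint angles; "qd": joint speeds; "effort": joint torques, N m; "position": TCP position; "ee_rot": TCP orientation; "contact_force": force on the tool from outside, world axes, zero at the start; "moment": the same for the moment, N m; "width": finger opening in m; "gripper_force": force on a finger pad.
Only numpy, scipy, OpenCV 4.12 (cv2) and the standard library are available. Lean on these libraries where they do the work, as an engineer would, in place of code of your own. Each camera call takes 0.05 s, during which the arm holds its last target. There are 200 camera calls.

## Task

Take the red wooden fish out of the rack, lay it flat on the bench with its painted side up and let go, then pick it up again across its width and lay it flat in the sliding tray, inside the blue lugs, painted side still up. Then slide the tray by its yellow grip all the way under the lamp, fully home against its stop, without slamming it. Leave the blue fish, the paint can and the glue jar where they are.

Things in the scene. Friction and masses are not known exactly. Their poses are not given: they have to be found in the camera images.
- red_fish: loose flat wooden fish, 150 mm long, 64 high, 22 thick, 120 g: one broad side painted red with eye and yellow stripes, the other bare wood; starts upright on its belly edge in a rack groove. Origin: middle of the belly edge. -y to the head (nose y -72, tail end +78 mm; edges straight for y -40 to +40), x out of the painted side (up when it lies painted side up), z belly to back
- fish_mid (a point): centre of the red fish, 32 mm above its belly edge, at half its thickness; axes as the fish. 11 mm above what the fish lies on when it is flat
- blue_fish: bystander: a fish of the same shape painted blue, standing in the other groove of the rack, 80 mm from the red one (which groove holds which changes)
- rack: fixed wooden rack on the bench, 160 x 110 mm, 10 mm thick, with two grooves along its own y at x = +40 and -40 mm; groove floors 10 mm above the bench, groove sides 24 mm above the bench, 26 mm apart. Origin: centre of its underside; painted sides of the fish face the rack's +x
- slide: fixed plywood slide base, 130 x 460 mm, with two steel rails along its own y; origin: centre of its underside. A white lamp head 170 x 60 mm hangs over the rails at its own y = -90 mm, underside 218 mm above the bench (whole lamp 244 mm high), on a post at own x = +95 mm, y = -90 mm
- tray (a joint): travel of the aluminium tray along the slide, in m: 0 = far out from the lamp, grows as the tray moves to the slide's own -y, 0.18 = at its stop, centred under the lamp. Stays where it is left; takes about 3 N to move
- tray_in (a point): centre of the tray's floor (upper face, 48 mm above the bench), moves with the tray; axes as the slide, +y along the rails away from the lamp. Blue rims and lugs 6 mm high leave a bay 160 mm long (y) by 72 mm wide (x); the long sides are open for |y| below 30 mm, room for fingers. The tray is 90 mm wide
- tray_grip (a point): grip point of the tray's yellow upright grip, a block 40 mm wide in the slide's x, 16 mm in y, its top 98 mm above the bench, this point 13 mm below the top. It stands at y = +118 mm from tray_in, at the end away from the lamp
- paint_can: bystander: upright paint can with a yellow label, 70 mm in diameter, 85 mm high; origin: centre of its underside
- glue_jar: bystander: upright white glue jar with a green label, 64 mm in diameter, 80 mm high; origin: centre of its underside

How it is judged:
On the way, in this order (a step that is already met when the one before it is completed fails the run):
1. the red fish lies flat on the bench, painted side up, and has been let go (angle between fish_mid's own x axis and vertical below 0.1 rad and height (world z) of fish_mid below 0.018 m and contact force between the fingers and red_fish below 0.3 N and linear speed of red_fish below 0.02 m/s), for 0.2 s.
2. the red fish lies flat in the tray inside the lugs, painted side up, and has been let go (x of fish_mid in the frame of tray_in between -0.008 and 0.008 m and y of fish_mid in the frame of tray_in between -0.012 and 0.012 m and z of fish_mid in the frame of tray_in between 0.007 and 0.0145 m and angle between fish_mid's own x axis and vertical below 0.08 rad and linear speed of red_fish below 0.02 m/s and contact force between the fingers and red_fish below 0.3 N), for 0.2 s.
At the end, for the whole second after the job is handed in: The tray is within 5 mm of its stop under the lamp and at rest; the red fish lies in it at rest, flat on its floor inside the lugs (centre within 8 mm across and 12 mm along of the tray's centre), painted side up within 0.08 rad (x of fish_mid in the frame of tray_in between -0.008 and 0.008 m and y of fish_mid in the frame of tray_in between -0.012 and 0.012 m and z of fish_mid in the frame of tray_in between 0.007 and 0.0145 m and angle between fish_mid's own x axis and vertical below 0.08 rad and linear speed of red_fish below 0.02 m/s and value of joint tray above 0.175 m and velocity of joint tray between -0.01 and 0.01 m/s); the robot touches nothing.
It fails at once if the tray is slammed (faster than 0.45 m/s) (velocity of joint tray above 0.45 m/s).
It fails at once if a bystander (blue fish, paint can, glue jar) is moved by more than 25 mm (distance of any of blue_fish, paint_can, glue_jar from where it was at the start of the episode above 0.025 m).
It also fails if it takes over 72 s, if anything falls off the work surface, if the arm or the gripper's body presses on something with over 40 N, if the wrist force passes 120 N, or if a joint passes its speed limit or range.

## Working session

There is one attempt and no reset: what is moved stays moved. The work goes in short steps, Python scripts to look and compute and a tool call to move; the robot and the scene stay as the last step left them, time stands still between calls to the robot, and variables do not carry over. Pictures are saved under pics/ and viewed, at most 10 in all, crops included, and the job is handed in when it is done.

Besides the shell and the picture viewer there is one more tool, called after "Call:" as name(argument=value, ...) on one line, values as JSON. apply_moves: Moves the arm, as the interface text tells. Its arguments: {"type":"object","properties":{"xyz":{"type":"array","items":{"type":"array","items":{"type":"number","minimum":-1,"maximum":1}}},"rot":{"type":"array","items":{"type":"array","items":{"type":"number","minimum":-1,"maximum":1}}},"hand":{"type":"array","items":{"type":"number"}},"force":{"type":"number"}},"required":["xyz","rot","hand"]}

```bash
ls; mkdir -p pics; cat > look.py <<'E'
import sys,cv2,pickle
from rig import status,get_image
import numpy as np
def snap(name,tag):
    s=status.get_state(); im=get_image(name); 
    pickle.dump((s,im),open(f'pics/{tag}.pkl','wb'))
    cv2.imwrite(f'pics/{tag}.png',np.ascontiguousarray(im['pixels'][:,:,::-1]))
    return s,im
E
python3 - <<'E'
from look import *
for n in ('scene','top','wrist'):
    s,im=snap(n,n+'0'); print({k:v for k,v in im.items() if k!='pixels'})
print(s)
from rig import manip; print([a for a in dir(manip) if a[0]!='_'])
E
```

```text
pics
{'fovy': 51.74413609508226, 'cx': 276.53805446753785, 'cy': 204.62773748675343, 'origin': array([ 1.0005385 , -0.38157117,  0.92613772]), 'orientation': array([-0.27527354,  0.88577789,  0.35419604, -0.11902594])}
{'fovy': 51.506123976125615, 'cx': 284.6214937932206, 'cy': 213.0770122502208, 'origin': array([0.40801731, 0.01310643, 1.12874297]), 'orientation': array([ 0.05512927, -0.70019672,  0.71007234, -0.04982558])}
{'fovy': 60.38620042006257, 'cx': 276.3199200225046, 'cy': 205.40837181625096, 'tool_from_camera': array([[ 2.22592132e-04, -9.45804421e-01, -3.24736737e-01,
         8.18740786e-02],
       [ 9.99999788e-01,  1.16323756e-05,  6.51574363e-04,
        -5.00723598e-04],
       [-6.12484453e-04, -3.24736813e-01,  9.45804222e-01,
        -1.42720098e-01],
       [ 0.00000000e+00,  0.00000000e+00,  0.00000000e+00,
         1.00000000e+00]])}
{'clock': 0.1, 'qpos': array([ 1.09099908e+00,  2.76561882e-01,  1.50602027e+00, -1.32431780e-05,
        1.36068890e+00, -1.21007119e-01]), 'qd': array([ 1.27903632e-03,  4.27408643e-04, -3.82765475e-03, -1.73263850e-03,
       -2.01817444e-05,  8.01969638e-04]), 'effort': array([ 1.69413532e-03, -4.17698801e+01, -2.46404600e+01, -1.84362702e-04,
        5.84978086e-03,  2.68296668e-05]), 'position': array([0.20170078, 0.53795948, 0.23050355]), 'ee_rot': array([-2.42138414e-04,  1.78432949e-01,  9.83951716e-01, -8.03535445e-04]), 'contact_force': array([-0.40267849,  0.02636922, -0.24743013]), 'moment': array([-0.02956694, -0.04095223,  0.02287425]), 'gripper_force': 0.0, 'width': 0.08539632463614784}
['MotionError', 'tcp_to_grasp']
```

View pics/scene0.png

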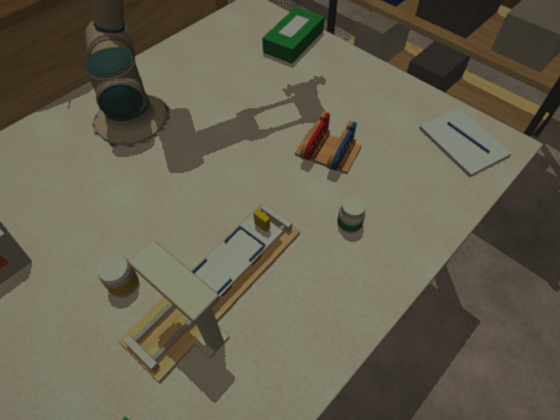

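View pics/top0.png

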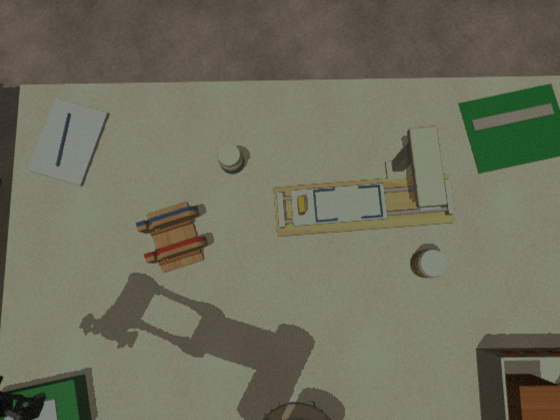

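Scene: the red fish (316,136) and blue fish (344,145) are in the rack, with the tray grip at (262,219) and the lamp at (175,280). Top: rack at about (175,238), red fish at (176,250), tray centre (349,203), grip (302,204) and lamp (427,167). I'll zoom in next.

```bash
python3 - <<'E'
import cv2,numpy as np
t=cv2.imread('pics/top0.png');s=cv2.imread('pics/scene0.png')
a=cv2.resize(t[190:280,130:220],(400,400),interpolation=cv2.INTER_CUBIC)
b=cv2.resize(s[105:180,290:365],(400,400),interpolation=cv2.INTER_CUBIC)
c=cv2.resize(t[170:245,268:468],(800,300)[:2],interpolation=cv2.INTER_CUBIC)[:200]
d=np.vstack([np.hstack([a,b]),cv2.resize(t[178:240,270:460],(800,200),interpolation=cv2.INTER_CUBIC)])
cv2.imwrite('pics/z1.png',cv2.convertScaleAbs(d,alpha=1.5))
E
```

```text
(no output)
```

View pics/z1.png

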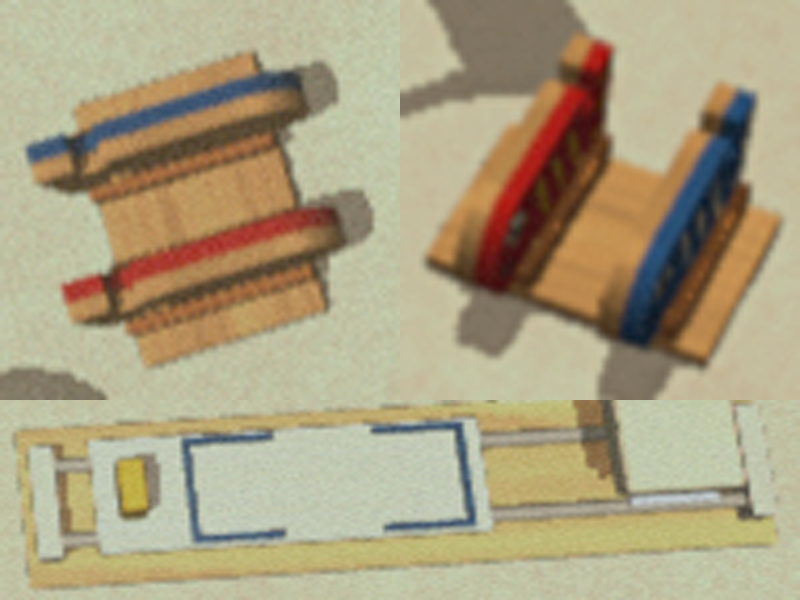

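```bash
cat > geo.py <<'E'
import numpy as np,pickle
from scipy.spatial.transform import Rotation as R
def rq(q): return R.from_quat([q[1],q[2],q[3],q[0]]).as_matrix()
def cam(tag):
    s,im=pickle.load(open(f'pics/{tag}.pkl','rb'))
    f=210/np.tan(np.radians(im['fovy']/2))
    if 'origin' in im: Rm=rq(im['orientation']); o=np.array(im['origin'])
    else:
        T=np.eye(4);T[:3,:3]=rq(s['ee_rot']);T[:3,3]=s['position'];T=T@im['tool_from_camera'];Rm=T[:3,:3];o=T[:3,3]
    return Rm,o,f,im['cx'],im['cy']
def ray(tag,u,v):
    Rm,o,f,cx,cy=cam(tag); d=Rm@np.array([(u-cx)/f,(v-cy)/f,1]); return o,d/np.linalg.norm(d)
def atz(tag,u,v,z):
    o,d=ray(tag,u,v); return o+d*(z-o[2])/d[2]
def proj(tag,P):
    Rm,o,f,cx,cy=cam(tag); p=(np.atleast_2d(P)-o)@Rm; return np.c_[cx+f*p[:,0]/p[:,2],cy+f*p[:,1]/p[:,2]]
def tri(obs):
    A=0;b=0
    for t,u,v in obs:
        o,d=ray(t,u,v);M=np.eye(3)-np.outer(d,d);A=A+M;b=b+M@o
    x=np.linalg.solve(A,b); r=[np.linalg.norm((np.eye(3)-np.outer(*(2*[ray(t,u,v)[1]])))@(x-ray(t,u,v)[0])) for t,u,v in obs]
    return x,max(r)
E
python3 - <<'E'
from geo import *
np.set_printoptions(precision=4,suppress=True)
c=lambda u,v,sx,sy,ox,oy:((u+.5)/sx-.5+ox,(v+.5)/sy-.5+oy)
A=lambda u,v:c(u,v,400/90,400/90,130,190)
L=lambda u,v:c(u,v,800/190,200/62,270,178)
for n,p in dict(tail=(85,300),backL=(115,278),mid=(215,250),head=(330,220)).items(): print(n,atz('top0',*A(*p),.074))
for n,p in dict(TL=(190,40),TR=(463,27),BL=(197,137),BR=(472,122)).items(): print(n,atz('top0',*L(*p),.054))
print('grip',atz('top0',*L(132,86),.098))
for n,p in dict(a=(18,32),b=(772,142),c=(32,187),lampfl=(612,3)).items(): print(n,atz('top0',*L(*p),.0))
for n,p in dict(jar=(231,152),can=(430,262)).items(): print(n,atz('top0',*p,.08))
E
```

```text
tail [0.463  0.3502 0.074 ]
backL [0.4747 0.3342 0.074 ]
mid [0.4893 0.2799 0.074 ]
head [0.5048 0.2172 0.074 ]
TL [ 0.6264 -0.0564  0.054 ]
TR [ 0.6342 -0.2196  0.054 ]
BL [ 0.55   -0.0588  0.054 ]
BR [ 0.5594 -0.2215  0.054 ]
grip [ 0.583  -0.0197  0.098 ]
a [0.6456 0.0479 0.    ]
b [ 0.5479 -0.4178  0.    ]
c [0.518  0.0405 0.    ]
lampfl [ 0.6642 -0.3257  0.    ]
jar [0.7208 0.1514 0.08  ]
can [ 0.4418 -0.3258  0.08  ]
```

```bash
cat > plan.py <<'E'
import sys,json
from geo import *
from rig import status
def down(yaw): # tool down, tool x at yaw deg
    a=np.radians(yaw);x=np.array([np.cos(a),np.sin(a),0]);z=np.array([0,0,-1.]);return np.c_[x,np.cross(z,x),z]
def plan(p,Rt,n):
    s=status.get_state();R0=rq(s['ee_rot']);p0=np.array(s['position'])
    rv=R.from_matrix(R0.T@Rt).as_rotvec()
    X=[];W=[]
    for i in range(n):
        Ri=R0@R.from_rotvec(rv*i/n).as_matrix()
        X.append((Ri.T@(np.array(p)-p0)/n/.3).round(3).tolist());W.append((rv/n/np.radians(60)).round(3).tolist())
    print(json.dumps(X));print(json.dumps(W));print('mm/row',np.linalg.norm(np.array(p)-p0)/n*1e3,'deg/row',np.degrees(np.linalg.norm(rv))/n)
E
python3 - <<'E'
from plan import *
plan([.49,.28,.25],down(107),8)
print(proj('top0',[[.2,.53,0],[.13,.55,0],[.27,.5,0]]))
E
```

```text
[[-0.15, -0.059, -0.008], [-0.156, -0.041, -0.008], [-0.16, -0.023, -0.008], [-0.161, -0.005, -0.008], [-0.161, 0.014, -0.008], [-0.158, 0.032, -0.008], [-0.153, 0.05, -0.008], [-0.147, 0.067, -0.008]]
[[-0.0, 0.0, 0.109], [-0.0, 0.0, 0.109], [-0.0, 0.0, 0.109], [-0.0, 0.0, 0.109], [-0.0, 0.0, 0.109], [-0.0, 0.0, 0.109], [-0.0, 0.0, 0.109], [-0.0, 0.0, 0.109]]
mm/row 48.422574175841945 deg/row 6.55567482862433
[[ 82.9436559  365.08601544]
 [ 73.33638886 394.5838187 ]
 [ 96.32129317 336.08750421]]
```

Call:
apply_moves(xyz=[[-0.15,-0.059,-0.008],[-0.156,-0.041,-0.008],[-0.16,-0.023,-0.008],[-0.161,-0.005,-0.008],[-0.161,0.014,-0.008],[-0.158,0.032,-0.008],[-0.153,0.05,-0.008],[-0.147,0.067,-0.008]], rot=[[0,0,0.109],[0,0,0.109],[0,0,0.109],[0,0,0.109],[0,0,0.109],[0,0,0.109],[0,0,0.109],[0,0,0.109]], hand=[1,1,1,1,1,1,1,1])

```text
clock: 1.15
position: [0.4913, 0.2789, 0.2503]
ee_rot: [-0.0, 0.596, 0.803, -0.0]
contact_force: [-0.0, 1.0, -0.2]
width: 0.0854
gripper_force: 0.0
```

Call:
apply_moves(xyz=[[0,0,0],[0,0,0]], rot=[[0,0,0],[0,0,0]], hand=[1,1])

```text
clock: 1.4
position: [0.4898, 0.2802, 0.2501]
ee_rot: [-0.001, 0.594, 0.804, -0.0]
contact_force: [-0.4, -0.4, -0.5]
width: 0.0852
gripper_force: 0.0
```

```bash
python3 - <<'E'
from look import *
s,im=snap('wrist','w1'); print(s['position'],s['qpos'])
im=cv2.imread('pics/w1.png'); cv2.imwrite('pics/w1b.png',cv2.convertScaleAbs(cv2.resize(im,(800,600),interpolation=cv2.INTER_CUBIC),alpha=1.4))
E
```

```text
[0.48983638 0.28016251 0.25005801] [3.95716007e-01 2.50580500e-01 1.49393348e+00 8.21651796e-04
 1.39842421e+00 9.68134992e-02]
```

View pics/w1b.png

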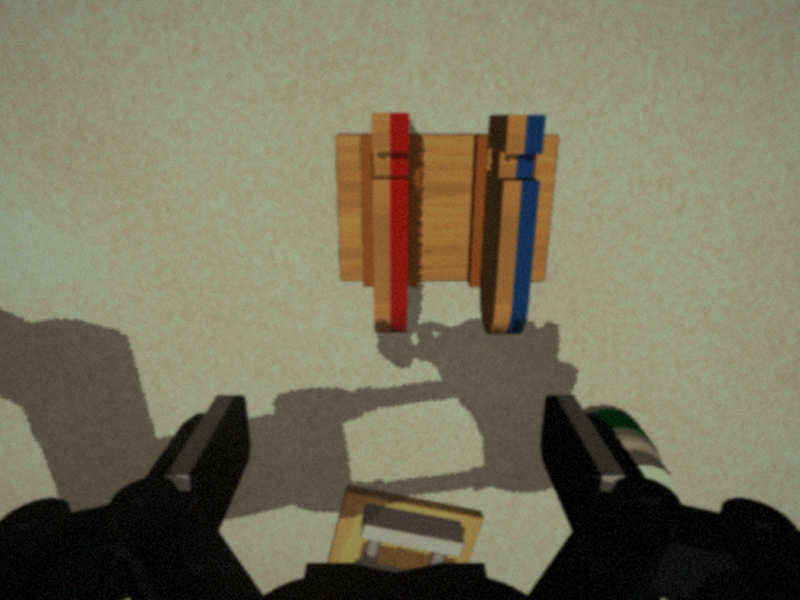

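```bash
python3 - <<'E'
from geo import *
np.set_printoptions(precision=4,suppress=True)
k=lambda u,v:((u+.5)*.7-.5,(v+.5)*.7-.5)
for n,p in dict(taiL=(372,113),taiR=(410,113),bl=(374,180),br=(410,180),nl=(376,300),nr=(408,300)).items(): print(n,atz('w1',*k(*p),.074))
for n,p in dict(a=(336,134),b=(559,134),c=(341,280),d=(546,280)).items(): print('rack',n,atz('w1',*k(*p),.010))
print(proj('w1',[[.489,.28,.074]])/.7, proj('w1',[[.4898,.2802,0]])/.7)
E
```

```text
taiL [0.4532 0.3573 0.074 ]
taiR [0.4744 0.3638 0.074 ]
bl [0.4651 0.3207 0.074 ]
br [0.486  0.3272 0.074 ]
nl [0.4882 0.2469 0.074 ]
nr [0.5083 0.2531 0.074 ]
rack a [0.43   0.3359 0.01  ]
rack b [0.5812 0.3825 0.01  ]
rack c [0.4618 0.2322 0.01  ]
rack d [0.6141 0.2792 0.01  ]
[[391.7113 253.2732]] [[393.3643 229.4069]]
```

The wrist view shows the red fish's back edge from (391,113) to (391,330) and the rack corners (336,134), (559,134), (341,280) and (546,280). That gives a red fish centre of about (0.487, 0.286) and a yaw of 17°. The apparent thickness and rack size match the stated heights, and the top view agrees.

```bash
python3 - <<'E'
from plan import *
plan([.487,.286,.042],down(107.1),8)
E
```

```text
[[0.002, -0.0, 0.087], [0.002, -0.0, 0.087], [0.002, -0.0, 0.087], [0.002, -0.0, 0.087], [0.002, -0.0, 0.087], [0.002, -0.0, 0.087], [0.002, -0.0, 0.087], [0.002, -0.0, 0.087]]
[[-0.0, -0.0, 0.0], [-0.0, -0.0, 0.0], [-0.0, -0.0, 0.0], [-0.0, -0.0, 0.0], [-0.0, -0.0, 0.0], [-0.0, -0.0, 0.0], [-0.0, -0.0, 0.0], [-0.0, -0.0, 0.0]]
mm/row 26.035909272334905 deg/row 0.012887591974689864
```

Call:
apply_moves(xyz=[[0.002,0,0.087],[0.002,0,0.087],[0.002,0,0.087],[0.002,0,0.087],[0.002,0,0.087],[0.002,0,0.087],[0.002,0,0.087],[0.002,0,0.087]], rot=[[0,0,0],[0,0,0],[0,0,0],[0,0,0],[0,0,0],[0,0,0],[0,0,0],[0,0,0]], hand=[0.2,0.2,0.2,0.2,0.2,0.2,0.2,0.2], force=40)

```text
clock: 2.45
position: [0.4878, 0.2861, 0.0411]
ee_rot: [-0.0, 0.593, 0.805, 0.0]
contact_force: [0.2, 0.6, 0.7]
width: 0.0513
gripper_force: 0.0
```

Call:
apply_moves(xyz=[[0,0,0],[0,0,0],[0,0,0],[0,0,0],[0,0,0],[0,0,0]], rot=[[0,0,0],[0,0,0],[0,0,0],[0,0,0],[0,0,0],[0,0,0]], hand=[0.2,-1,-1,-1,-1,-1])

```text
clock: 3.2
position: [0.4875, 0.2848, 0.0426]
ee_rot: [-0.001, 0.594, 0.804, -0.001]
contact_force: [-5.6, 0.3, 4.9]
width: 0.0212
gripper_force: 40.2
```

Call:
apply_moves(xyz=[[0,0,-0.06],[0,0,-0.1],[0,0,-0.13],[0,0,-0.13]], rot=[[0,0,0],[0,0,0],[0,0,0],[0,0,0]], hand=[-1,-1,-1,-1])

```text
clock: 3.7
position: [0.49, 0.2847, 0.1693]
ee_rot: [0.001, 0.594, 0.804, 0.001]
contact_force: [1.0, 0.5, -1.8]
width: 0.0215
gripper_force: 39.6
```

```bash
python3 - <<'E'
from plan import *
plan([.32,.50,.17],down(147),7)
E
```

```text
[[0.122, -0.047, -0.001], [0.126, -0.035, -0.0], [0.129, -0.022, -0.0], [0.13, -0.009, -0.0], [0.131, 0.004, -0.0], [0.13, 0.017, -0.0], [0.127, 0.029, -0.0]]
[[0.0, 0.0, -0.095], [0.0, 0.0, -0.095], [0.0, 0.0, -0.095], [0.0, 0.0, -0.095], [0.0, 0.0, -0.095], [0.0, 0.0, -0.095], [0.0, 0.0, -0.095]]
mm/row 39.18273573524844 deg/row 5.697232249669289
```

Call:
apply_moves(xyz=[[0.122,-0.047,-0.001],[0.126,-0.035,0],[0.129,-0.022,0],[0.13,-0.009,0],[0.131,0.004,0],[0.13,0.017,0],[0.127,0.029,0]], rot=[[0,0,-0.095],[0,0,-0.095],[0,0,-0.095],[0,0,-0.095],[0,0,-0.095],[0,0,-0.095],[0,0,-0.095]], hand=[-1,-1,-1,-1,-1,-1,-1])

```text
clock: 4.58
position: [0.3191, 0.5019, 0.1685]
ee_rot: [0.001, 0.282, 0.959, 0.001]
contact_force: [-0.3, 0.2, -1.3]
width: 0.021
gripper_force: 39.6
```

Call:
apply_moves(xyz=[[0,0,0],[0,0,0],[0,0,0],[0,0,0],[0,0,0],[0,0,0],[0,0,0],[0,0,0]], rot=[[-0.13,0,0],[-0.13,0,0],[-0.13,0,0],[-0.13,0,0],[-0.13,0,0],[-0.13,0,0],[-0.08,0,0],[0,0,0]], hand=[-1,-1,-1,-1,-1,-1,-1,-1])

```text
clock: 5.58
position: [0.3048, 0.5143, 0.1698]
ee_rot: [0.079, 0.254, 0.896, 0.355]
contact_force: [0.1, -0.1, -1.5]
width: 0.0213
gripper_force: 40.1
```

```bash
python3 - <<'E'
from look import *
from geo import *
s,im=snap('scene','s2'); print(s['position'],s['qpos'],rq(s['ee_rot']))
t=cv2.imread('pics/s2.png'); cv2.imwrite('pics/s2b.png',cv2.convertScaleAbs(cv2.resize(t[0:210,200:480],(800,600),interpolation=cv2.INTER_CUBIC),alpha=1.4))
E
```

```text
[0.30482883 0.51425345 0.16976843] [ 0.80845865  0.11064233  2.18662792  0.99811483  0.21477768 -1.1285723 ] [[-0.8584128   0.3994172   0.32185922]
 [ 0.51146571  0.6186083   0.59642821]
 [ 0.0391189   0.67660156 -0.73530949]]
```

View pics/s2b.png

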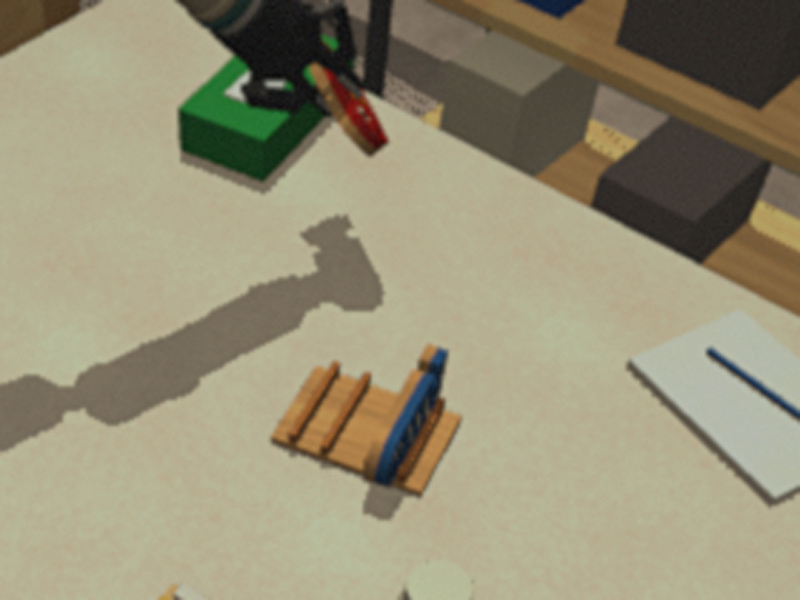

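Scene: the red fish is held tilted with the painted side up and outward, and the blue fish is undisturbed at crop pixel (410,425). The wrist is near its limit here, so I'll move further out.

```bash
python3 - <<'E'
from plan import *
plan([.45,.52,.15],down(139)@R.from_euler('x',-52,degrees=True).as_matrix(),5)
print(proj('top0',[[.45,.52,0],[.50,.58,0],[.4,.6,0],[.5,.46,0]]))
E
```

```text
[[-0.082, 0.032, 0.043], [-0.08, 0.032, 0.047], [-0.077, 0.031, 0.05], [-0.075, 0.031, 0.054], [-0.073, 0.031, 0.057]]
[[-0.032, -0.03, 0.018], [-0.032, -0.03, 0.018], [-0.032, -0.03, 0.018], [-0.032, -0.03, 0.018], [-0.032, -0.03, 0.018]]
mm/row 29.26325268256257 deg/row 2.838476025505191
[[ 92.13741008 264.44321474]
 [ 70.16462996 245.43590453]
 [ 60.09114818 284.44738916]
 [116.12735527 244.79006599]]
```

Call:
apply_moves(xyz=[[-0.082,0.032,0.043],[-0.08,0.032,0.047],[-0.077,0.031,0.05],[-0.075,0.031,0.054],[-0.073,0.031,0.057],[0,0,0],[0,0,0]], rot=[[-0.032,-0.03,0.018],[-0.032,-0.03,0.018],[-0.032,-0.03,0.018],[-0.032,-0.03,0.018],[-0.032,-0.03,0.018],[0,0,0],[0,0,0]], hand=[-1,-1,-1,-1,-1,-1,-1])

```text
clock: 6.5
position: [0.4161, 0.5251, 0.1533]
ee_rot: [0.133, 0.299, 0.855, 0.403]
contact_force: [-0.3, 0.4, -1.7]
width: 0.0216
gripper_force: 40.0
```

```bash
python3 - <<'E'
from plan import *
np.set_printoptions(precision=3,suppress=True)
s=status.get_state();M=rq(s['ee_rot']);p=s['position'];print(p,s['qpos'],'\n',M)
# belly edge: TCP was 0.042-0.010 above belly edge; edge pts at z_tool +0.032, y +-11
for y in(-.011,.011):print(p+M@[0,y,.032])
plan([p[0],p[1],p[2]-.1],down(139)@R.from_euler('x',-55,degrees=True).as_matrix(),5)
E
```

```text
[0.416 0.525 0.153] [ 0.712  0.252  2.184  2.365  0.223 -2.491] 
 [[-0.785  0.405  0.468]
 [ 0.619  0.497  0.608]
 [ 0.014  0.768 -0.641]]
[0.427 0.539 0.124]
[0.436 0.55  0.141]
[[-0.001, -0.051, 0.043], [-0.001, -0.052, 0.042], [-0.001, -0.053, 0.041], [-0.0, -0.053, 0.04], [-0.0, -0.054, 0.039]]
[[-0.016, -0.009, 0.004], [-0.016, -0.009, 0.004], [-0.016, -0.009, 0.004], [-0.016, -0.009, 0.004], [-0.016, -0.009, 0.004]]
mm/row 20.0 deg/row 1.128789454555128
```

```bash
cat > kin.py <<'E'
from plan import *
from scipy.optimize import least_squares
def wc(q,k): # wrist centre
    h,L1,L2,d,a,D=k
    r=a+L1*np.sin(q[1])+L2*np.sin(q[1]+q[2])+d*np.cos(q[1]+q[2])
    z=h+L1*np.cos(q[1])+L2*np.cos(q[1]+q[2])-d*np.sin(q[1]+q[2])
    return np.array([r*np.cos(q[0]),r*np.sin(q[0]),z])
obs=[]
for t in ('top0','w1','s2'):
    s,_=pickle.load(open(f'pics/{t}.pkl','rb'));obs.append(s)
obs.append(status.get_state())
res=lambda k:np.concatenate([np.append(wc(s['qpos'],k)-(np.array(s['position'])-k[5]*rq(s['ee_rot'])[:,2]),0) for s in obs]+[1e-3*(k-[.3,.4,.4,0,0,.3])])
sol=least_squares(res,[.3,.4,.4,0,0,.3]);k=sol.x
if __name__=='__main__':
    print(k,abs(sol.fun).max())
    for z in (.05,.15):
      for tilt in (30,40,50):
        for r in (.55,.6,.65,.7,.75,.8):
            T=np.radians(tilt);R_=r-k[5]*np.sin(T);Z=z+k[5]*np.cos(T)
            f=lambda q:wc([0,q[0],q[1]],k)[[0,2]]-[R_,Z]
            q=least_squares(f,[.3,1.8]); 
            print(z,tilt,r,np.round(q.x,2),'q5',round(np.pi-T-q.x.sum(),2),round(q.cost,5))
E
python3 kin.py
```

```text
[ 0.65580179  0.87100828  0.82349148  0.34135743 -0.40351128  0.76262358] 0.06236629583064707
0.05 30 0.55 [0.2  2.08] q5 0.33 0.0
0.05 30 0.6 [0.24 2.02] q5 0.35 0.0
0.05 30 0.65 [0.28 1.96] q5 0.37 0.0
0.05 30 0.7 [0.32 1.9 ] q5 0.39 0.0
0.05 30 0.75 [0.36 1.84] q5 0.42 0.0
0.05 30 0.8 [0.4  1.78] q5 0.44 0.0
0.05 40 0.55 [0.27 2.22] q5 -0.04 0.0
0.05 40 0.6 [0.3  2.16] q5 -0.01 0.0
0.05 40 0.65 [0.33 2.1 ] q5 0.02 0.0
0.05 40 0.7 [0.36 2.04] q5 0.05 0.0
0.05 40 0.75 [0.39 1.98] q5 0.08 0.0
0.05 40 0.8 [0.42 1.92] q5 0.11 0.0
0.05 50 0.55 [0.47 2.31] q5 -0.51 0.0
0.05 50 0.6 [0.47 2.25] q5 -0.45 0.0
0.05 50 0.65 [0.48 2.19] q5 -0.4 0.0
0.05 50 0.7 [0.49 2.14] q5 -0.36 0.0
0.05 50 0.75 [0.5  2.08] q5 -0.31 0.0
0.05 50 0.8 [0.52 2.02] q5 -0.27 0.0
0.15 30 0.55 [0.05 2.06] q5 0.51 0.0
0.15 30 0.6 [0.1 2. ] q5 0.51 0.0
0.15 30 0.65 [0.15 1.94] q5 0.52 0.0
0.15 30 0.7 [0.2  1.88] q5 0.54 0.0
0.15 30 0.75 [0.24 1.82] q5 0.55 0.0
0.15 30 0.8 [0.29 1.76] q5 0.57 0.0
0.15 40 0.55 [0.06 2.21] q5 0.17 0.0
0.15 40 0.6 [0.11 2.15] q5 0.18 0.0
0.15 40 0.65 [0.16 2.09] q5 0.2 0.0
0.15 40 0.7 [0.2  2.03] q5 0.21 0.0
0.15 40 0.75 [0.24 1.97] q5 0.23 0.0
0.15 40 0.8 [0.28 1.91] q5 0.25 0.0
0.15 50 0.55 [0.2  2.33] q5 -0.26 0.0
0.15 50 0.6 [0.23 2.27] q5 -0.23 0.0
0.15 50 0.65 [0.26 2.21] q5 -0.2 0.0
0.15 50 0.7 [0.29 2.15] q5 -0.17 0.0
0.15 50 0.75 [0.32 2.09] q5 -0.14 0.0
0.15 50 0.8 [0.35 2.03] q5 -0.12 0.0
```

Tilting further runs the wrist into a singularity. A 30° tilt is past the fish's tipping angle of about 19°, so I'll use that.

```bash
python3 - <<'E'
from plan import *
plan([.43,.51,.15],down(139)@R.from_euler('x',-30,degrees=True).as_matrix(),8)
E
```

```text
[[-0.008, -0.002, -0.0], [-0.008, -0.002, -0.0], [-0.008, -0.002, 0.0], [-0.008, -0.002, 0.0], [-0.008, -0.002, 0.0], [-0.008, -0.002, 0.0], [-0.008, -0.002, 0.0], [-0.008, -0.002, 0.001]]
[[0.042, -0.005, 0.003], [0.042, -0.005, 0.003], [0.042, -0.005, 0.003], [0.042, -0.005, 0.003], [0.042, -0.005, 0.003], [0.042, -0.005, 0.003], [0.042, -0.005, 0.003], [0.042, -0.005, 0.003]]
mm/row 2.597722528645005 deg/row 2.5426587417185744
```

Call:
apply_moves(xyz=[[-0.008,-0.002,0],[-0.008,-0.002,0],[-0.008,-0.002,0],[-0.008,-0.002,0],[-0.008,-0.002,0],[-0.008,-0.002,0],[-0.008,-0.002,0],[-0.008,-0.002,0]], rot=[[0.042,-0.005,0.003],[0.042,-0.005,0.003],[0.042,-0.005,0.003],[0.042,-0.005,0.003],[0.042,-0.005,0.003],[0.042,-0.005,0.003],[0.042,-0.005,0.003],[0.042,-0.005,0.003]], hand=[-1,-1,-1,-1,-1,-1,-1,-1])

```text
clock: 7.5
position: [0.4165, 0.5207, 0.1501]
ee_rot: [0.091, 0.321, 0.897, 0.291]
contact_force: [-0.2, -0.2, -1.1]
width: 0.0215
gripper_force: 40.1
```

Call:
apply_moves(xyz=[[0,0,0],[0,0,0],[0,0,0]], rot=[[0,0,0],[0,0,0],[0,0,0]], hand=[-1,-1,-1])

```text
clock: 7.88
position: [0.4164, 0.521, 0.1492]
ee_rot: [0.09, 0.322, 0.896, 0.292]
contact_force: [-0.6, -1.2, -1.3]
width: 0.0216
gripper_force: 40.2
```

```bash
python3 - <<'E'
from plan import *
np.set_printoptions(precision=3,suppress=True)
s=status.get_state();M=rq(s['ee_rot']);p=s['position'];print(p,s['qpos'],'\n',M)
for y in(-.011,.011):print(p+M@[0,y,.032])
plan([.43,.51,.1],down(139)@R.from_euler('x',-30,degrees=True).as_matrix(),5)
E
```

```text
[0.416 0.521 0.149] [ 0.729  0.241  1.979  0.362  0.328 -0.461] 
 [[-0.777  0.523  0.35 ]
 [ 0.629  0.622  0.466]
 [ 0.026  0.582 -0.813]]
[0.422 0.529 0.117]
[0.433 0.543 0.13 ]
[[-0.012, -0.019, 0.026], [-0.012, -0.018, 0.027], [-0.012, -0.018, 0.027], [-0.012, -0.017, 0.028], [-0.012, -0.017, 0.028]]
[[0.019, -0.008, 0.003], [0.019, -0.008, 0.003], [0.019, -0.008, 0.003], [0.019, -0.008, 0.003], [0.019, -0.008, 0.003]]
mm/row 10.445664665353188 deg/row 1.2259372334408398
```

```bash
python3 - <<'E'
from plan import *
plan([.42,.515,.037],down(141)@R.from_euler('x',-30,degrees=True).as_matrix(),8)
E
```

```text
[[-0.004, -0.028, 0.037], [-0.004, -0.028, 0.038], [-0.004, -0.027, 0.038], [-0.003, -0.027, 0.038], [-0.003, -0.026, 0.039], [-0.003, -0.026, 0.039], [-0.003, -0.025, 0.039], [-0.003, -0.025, 0.04]]
[[0.012, -0.003, -0.002], [0.012, -0.003, -0.002], [0.012, -0.003, -0.002], [0.012, -0.003, -0.002], [0.012, -0.003, -0.002], [0.012, -0.003, -0.002], [0.012, -0.003, -0.002], [0.012, -0.003, -0.002]]
mm/row 14.05464964916295 deg/row 0.7278413909314568
```

Call:
apply_moves(xyz=[[-0.004,-0.028,0.037],[-0.004,-0.028,0.038],[-0.004,-0.027,0.038],[-0.003,-0.027,0.038],[-0.003,-0.026,0.039],[-0.003,-0.026,0.039],[-0.003,-0.025,0.039],[-0.003,-0.025,0.04]], rot=[[0.012,-0.003,-0.002],[0.012,-0.003,-0.002],[0.012,-0.003,-0.002],[0.012,-0.003,-0.002],[0.012,-0.003,-0.002],[0.012,-0.003,-0.002],[0.012,-0.003,-0.002],[0.012,-0.003,-0.002]], hand=[-1,-1,-1,-1,-1,-1,-1,-1])

```text
clock: 8.88
position: [0.4208, 0.5151, 0.0366]
ee_rot: [0.088, 0.322, 0.911, 0.242]
contact_force: [-0.0, -0.4, -1.1]
width: 0.0215
gripper_force: 40.1
```

Call:
apply_moves(xyz=[[0,0,0],[0,0,0]], rot=[[0,0,0],[0,0,0]], hand=[-1,-1])

```text
clock: 9.12
position: [0.4209, 0.5153, 0.0376]
ee_rot: [0.088, 0.322, 0.911, 0.243]
contact_force: [0.6, -0.0, -0.8]
width: 0.0218
gripper_force: 40.1
```

```bash
python3 - <<'E'
from plan import *
np.set_printoptions(precision=3,suppress=True)
s=status.get_state();M=rq(s['ee_rot']);p=s['position'];print(p,s['qpos'],'\n',M)
for y in(-.011,.011):print(p+M@[0,y,.032])
E
```

```text
[0.421 0.515 0.038] [ 0.743  0.412  2.027  0.363  0.197 -0.486] 
 [[-0.777  0.544  0.317]
 [ 0.629  0.675  0.386]
 [-0.004  0.499 -0.866]]
[0.425 0.52  0.004]
[0.437 0.535 0.015]
```

Call:
apply_moves(xyz=[[0,-0.005,0.009],[0,0,0],[0,0,0],[0,0,0],[0,0,0],[0,0,0],[0,0,0]], rot=[[0,0,0],[0,0,0],[0,0,0],[0,0,0],[0,0,0],[0,0,0],[0,0,0]], hand=[-1,-1,0,0.4,0.7,0.9,0.9])

```text
clock: 10.0
position: [0.4207, 0.5151, 0.0343]
ee_rot: [0.088, 0.322, 0.911, 0.243]
contact_force: [-1.3, -1.4, -0.8]
width: 0.0812
gripper_force: 0.2
```

Call:
apply_moves(xyz=[[0,0,-0.07],[0,0,-0.07],[0,0,-0.07],[0,0,-0.07],[0,0,-0.07],[0,0,-0.07],[0,0,0],[0,0,0]], rot=[[0,0,0],[0,0,0],[0,0,0],[0,0,0],[0,0,0],[0,0,0],[0,0,0],[0,0,0]], hand=[0.9,0.9,0.9,0.9,0.9,0.9,0.9,0.9])

```text
clock: 11.0
position: [0.3808, 0.4666, 0.1432]
ee_rot: [0.088, 0.322, 0.911, 0.243]
contact_force: [0.0, 0.6, 0.1]
width: 0.081
gripper_force: 0.0
```

```bash
python3 - <<'E'
from plan import *
np.set_printoptions(precision=3,suppress=True)
s=status.get_state();print(s['position'],s['qpos'])
plan([.40,.49,.25],down(141),6)
E
```

```text
[0.381 0.467 0.143] [ 0.722  0.177  2.026  0.193  0.429 -0.324]
[[-0.0, 0.044, -0.043], [-0.0, 0.04, -0.047], [-0.0, 0.036, -0.05], [-0.0, 0.032, -0.053], [-0.0, 0.027, -0.056], [-0.0, 0.022, -0.058]]
[[0.083, 0.001, 0.0], [0.083, 0.001, 0.0], [0.083, 0.001, 0.0], [0.083, 0.001, 0.0], [0.083, 0.001, 0.0], [0.083, 0.001, 0.0]]
mm/row 18.503268176424893 deg/row 4.9861717804059325
```

Call:
apply_moves(xyz=[[0,0.044,-0.043],[0,0.04,-0.047],[0,0.036,-0.05],[0,0.032,-0.053],[0,0.027,-0.056],[0,0.022,-0.058],[0,0,0],[0,0,0]], rot=[[0.083,0,0],[0.083,0,0],[0.083,0,0],[0.083,0,0],[0.083,0,0],[0.083,0,0],[0,0,0],[0,0,0]], hand=[1,1,1,1,1,1,1,1])

```text
clock: 12.0
position: [0.3987, 0.4898, 0.2486]
ee_rot: [0.001, 0.334, 0.943, -0.001]
contact_force: [0.2, -0.3, 0.6]
width: 0.0859
gripper_force: 0.0
```

```bash
python3 - <<'E'
from look import *
s,im=snap('wrist','w3'); print(s['position'],s['qpos']); snap('top','t3');snap('scene','s3')
im=cv2.imread('pics/w3.png'); cv2.imwrite('pics/w3b.png',cv2.convertScaleAbs(cv2.resize(im,(800,600),interpolation=cv2.INTER_CUBIC),alpha=1.4))
E
```

```text
[0.39871579 0.48976557 0.24858341] [ 0.77969006  0.35452421  1.34573652 -0.00396398  1.44270828 -0.11017729]
```

View pics/w3b.png

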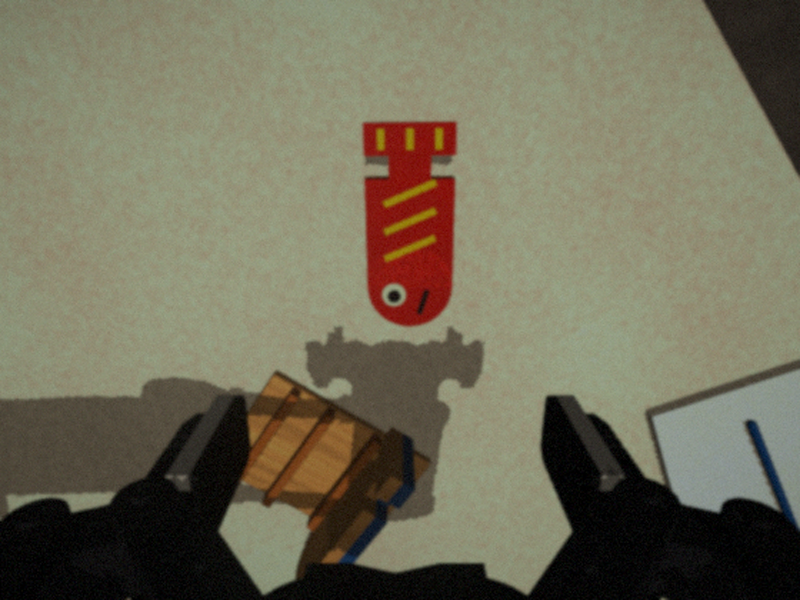

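The fish lies flat with its painted side up: tail end (363–457,122), nose (409,326). Next I'll measure its pose.

```bash
cat > fish.py <<'E'
import cv2
from geo import *
def contour(tag,box=None):
    im=cv2.imread(f'pics/{tag}.png');hsv=cv2.cvtColor(im,cv2.COLOR_BGR2HSV)
    m=(((hsv[...,0]<9)|(hsv[...,0]>172))&(hsv[...,1]>150)&(hsv[...,2]>50)).astype(np.uint8)
    if box is not None: k=np.zeros_like(m);k[box[1]:box[3],box[0]:box[2]]=1;m*=k
    cs,_=cv2.findContours(m,cv2.RETR_EXTERNAL,cv2.CHAIN_APPROX_NONE)
    return max(cs,key=cv2.contourArea)
def pose(tag,z,box=None):
    c=contour(tag,box)[:,0,:].astype(float)
    P=np.array([atz(tag,u,v,z)[:2] for u,v in c])
    (cx,cy),(w,h),a=cv2.minAreaRect(P.astype(np.float32)*1000)
    b=cv2.boxPoints(((cx,cy),(w,h),a));e0=b[1]-b[0];e1=b[2]-b[1];e=e0 if np.linalg.norm(e0)>np.linalg.norm(e1) else e1
    yaw=np.degrees(np.arctan2(e[1],e[0]))%180
    return np.round([cx,cy,w,h,yaw],1)
if __name__=='__main__':
    import sys
    z=float(sys.argv[1])
    for t in sys.argv[2:]:
        c=contour(t);M=cv2.moments(c);o=(M['m10']/M['m00'],M['m01']/M['m00']);print(t,pose(t,z),np.round(o,1),np.round(atz(t,*o,z),4))
    print('tri',tri([(t,*[cv2.moments(contour(t))[k]/cv2.moments(contour(t))['m00'] for k in('m10','m01')]) for t in sys.argv[2:]]))
E
python3 fish.py .022 w3 t3 s3
```

```text
w3 [402.9 499.8  63.1 148.3 141.6] [286.5 155.8] [0.3987 0.5032 0.022 ]
t3 [401.2 497.8  63.7 148.5 141.4] [ 96.7 283. ] [0.4026 0.4962 0.022 ]
s3 [403.6 495.4  64.6 155.8 141.2] [339.1  95.6] [0.4097 0.4901 0.022 ]
tri (array([0.40165969, 0.50188555, 0.00939291]), np.float64(0.0008642234128208754))
```

```bash
python3 - <<'E'
from plan import *
plan([.405,.4975,.002],down(141.6),8)
E
```

```text
[[0.0, 0.004, 0.103], [0.0, 0.004, 0.103], [0.0, 0.004, 0.103], [0.0, 0.004, 0.103], [0.0, 0.004, 0.103], [0.0, 0.004, 0.103], [0.0, 0.004, 0.103], [0.0, 0.004, 0.103]]
[[-0.0, 0.0, -0.001], [-0.0, 0.0, -0.001], [-0.0, 0.0, -0.001], [-0.0, 0.0, -0.001], [-0.0, 0.0, -0.001], [-0.0, 0.0, -0.001], [-0.0, 0.0, -0.001], [-0.0, 0.0, -0.001]]
mm/row 30.983886993395394 deg/row 0.08016048027463218
```

Call:
apply_moves(xyz=[[0,0.008,0.13],[0,0.008,0.13],[0,0.008,0.13],[0,0.008,0.13],[0,0,0.13],[0,0,0.09],[0,0,0.05],[0,0,0.034]], rot=[[0,0,-0.001],[0,0,-0.001],[0,0,-0.001],[0,0,-0.001],[0,0,-0.001],[0,0,-0.001],[0,0,-0.001],[0,0,-0.001]], hand=[1,1,1,1,1,1,1,1], force=30)

```text
clock: 13.15
position: [0.4063, 0.4972, 0.0032]
ee_rot: [0.002, 0.33, 0.944, -0.0]
contact_force: [-0.0, 0.9, 0.0]
width: 0.0854
gripper_force: 0.0
```

Call:
apply_moves(xyz=[[0,0,0],[0,0,0],[0,0,0],[0,0,0],[0,0,0]], rot=[[0,0,0],[0,0,0],[0,0,0],[0,0,0],[0,0,0]], hand=[1,-1,-1,-1,-1])

```text
clock: 13.78
position: [0.407, 0.4979, 0.0048]
ee_rot: [0.003, 0.33, 0.944, 0.001]
contact_force: [0.5, -0.1, 6.6]
width: 0.0632
gripper_force: 34.7
```

Call:
apply_moves(xyz=[[0,0,-0.05],[0,0,-0.1],[0,0,-0.16],[0,0,-0.16],[0,0,-0.16],[0,0,-0.16],[0,0,0]], rot=[[0,0,0],[0,0,0],[0,0,0],[0,0,0],[0,0,0],[0,0,0],[0,0,0]], hand=[-1,-1,-1,-1,-1,-1,-1])

```text
clock: 14.65
position: [0.4071, 0.4995, 0.246]
ee_rot: [0.004, 0.33, 0.944, 0.004]
contact_force: [0.8, 0.5, -1.9]
width: 0.0632
gripper_force: 34.0
```

```bash
python3 - <<'E'
from plan import *
plan([.592,-.12,.24],down(93.5),16)
E
```

```text
[[-0.111, -0.077, 0.001], [-0.114, -0.071, 0.001], [-0.118, -0.065, 0.001], [-0.121, -0.059, 0.001], [-0.124, -0.052, 0.001], [-0.127, -0.046, 0.001], [-0.129, -0.039, 0.001], [-0.131, -0.032, 0.001], [-0.132, -0.025, 0.001], [-0.133, -0.018, 0.001], [-0.134, -0.011, 0.001], [-0.135, -0.004, 0.001], [-0.135, 0.003, 0.001], [-0.134, 0.01, 0.001], [-0.134, 0.017, 0.001], [-0.133, 0.024, 0.001]]
[[0.001, 0.0, 0.05], [0.001, 0.0, 0.05], [0.001, 0.0, 0.05], [0.001, 0.0, 0.05], [0.001, 0.0, 0.05], [0.001, 0.0, 0.05], [0.001, 0.0, 0.05], [0.001, 0.0, 0.05], [0.001, 0.0, 0.05], [0.001, 0.0, 0.05], [0.001, 0.0, 0.05], [0.001, 0.0, 0.05], [0.001, 0.0, 0.05], [0.001, 0.0, 0.05], [0.001, 0.0, 0.05], [0.001, 0.0, 0.05]]
mm/row 40.40872981465934 deg/row 2.999501837194993
```

Call:
apply_moves(xyz=[[-0.111,-0.077,0.001],[-0.114,-0.071,0.001],[-0.118,-0.065,0.001],[-0.121,-0.059,0.001],[-0.124,-0.052,0.001],[-0.127,-0.046,0.001],[-0.129,-0.039,0.001],[-0.131,-0.032,0.001]], rot=[[0.001,0,0.05],[0.001,0,0.05],[0.001,0,0.05],[0.001,0,0.05],[0.001,0,0.05],[0.001,0,0.05],[0.001,0,0.05],[0.001,0,0.05]], hand=[-1,-1,-1,-1,-1,-1,-1,-1])

```text
clock: 15.65
position: [0.4973, 0.1865, 0.2383]
ee_rot: [-0.0, 0.52, 0.854, -0.005]
contact_force: [-0.4, 0.1, -1.1]
width: 0.0631
gripper_force: 33.9
```

Call:
apply_moves(xyz=[[-0.132,-0.025,0.001],[-0.133,-0.018,0.001],[-0.134,-0.011,0.001],[-0.135,-0.004,0.001],[-0.135,0.003,0.001],[-0.134,0.01,0.001],[-0.134,0.017,0.001],[-0.133,0.024,0.001]], rot=[[0.001,0,0.05],[0.001,0,0.05],[0.001,0,0.05],[0.001,0,0.05],[0.001,0,0.05],[0.001,0,0.05],[0.001,0,0.05],[0.001,0,0.05]], hand=[-1,-1,-1,-1,-1,-1,-1,-1])

```text
clock: 16.65
position: [0.5906, -0.1226, 0.2378]
ee_rot: [-0.002, 0.686, 0.728, -0.008]
contact_force: [-0.0, -0.1, -2.3]
width: 0.0634
gripper_force: 33.9
```

Call:
apply_moves(xyz=[[0,0,0],[0,0,0],[0,0,0]], rot=[[0,0,0],[0,0,0],[0,0,0]], hand=[-1,-1,-1])

```text
clock: 17.02
position: [0.5907, -0.1204, 0.2389]
ee_rot: [-0.001, 0.685, 0.729, -0.007]
contact_force: [0.2, -0.1, -1.5]
width: 0.0632
gripper_force: 33.9
```

```bash
python3 - <<'E'
from look import *
s,im=snap('wrist','w4'); print(s['position'],s['ee_rot'],s['width'])
im=cv2.imread('pics/w4.png'); cv2.imwrite('pics/w4b.png',cv2.convertScaleAbs(cv2.resize(im,(800,600),interpolation=cv2.INTER_CUBIC),alpha=1.4))
E
```

```text
[ 0.59070064 -0.1204078   0.23887212] [-0.00128394  0.68482367  0.72867176 -0.00723593] 0.06315606476406965
```

View pics/w4b.png

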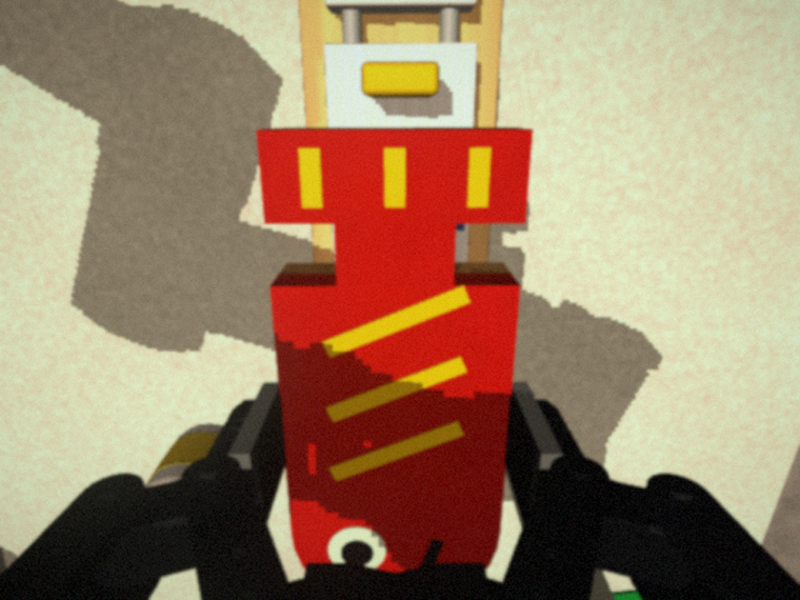

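```bash
python3 - <<'E'
from geo import *
import cv2
np.set_printoptions(precision=4,suppress=True)
k=lambda u,v:((u+.5)*.7-.5,(v+.5)*.7-.5)
s,im=pickle.load(open('pics/w4.pkl','rb'));p=s['position'];M=rq(s['ee_rot']);print(M)
def hit(u,v,zt):
    o,d=ray('w4',*k(u,v));o=M.T@(o-p);d=M.T@d;return o+d*(zt-o[2])/d[2]
for n,q in dict(tailL=(257,130),tailR=(532,130),notchL=(271,286),notchR=(520,286),lowL=(283,450),lowR=(509,450)).items():print(n,hit(*q,-.0172))
for n,q in dict(TL=(326,43),TR=(476,43),mL=(330,127),mR=(475,127)).items():print('tray',n,atz('w4',*k(*q),.048))
g=[atz('w4',*k(*q),.098) for q in((362,62),(438,62),(438,95),(362,95),)];print('grip top',np.array(g))
for t,b in(('top0',(305,175,395,230)),('scene0',(185,215,275,300))):
    I=cv2.imread(f'pics/{t}.png');h=cv2.cvtColor(I,cv2.COLOR_BGR2HSV);m=((h[...,0]>100)&(h[...,0]<130)&(h[...,1]>90)).astype(np.uint8)
    z=np.zeros_like(m);z[b[1]:b[3],b[0]:b[2]]=1;m*=z
    ys,xs=np.nonzero(m);P=np.array([atz(t,u,v,.054)[:2] for u,v in zip(xs,ys)]).astype(np.float32)*1000
    print(t,len(xs),cv2.minAreaRect(P))
    y=((h[...,0]>18)&(h[...,0]<32)&(h[...,1]>170)).astype(np.uint8);gb=(290,190,312,220) if t=='top0' else (245,200,280,235)
    z[:]=0;z[gb[1]:gb[3],gb[0]:gb[2]]=1;ys,xs=np.nonzero(y*z);print('grip px',len(xs),xs.mean(),ys.mean(),xs.min(),xs.max(),ys.min(),ys.max())
E
```

```text
[[-0.062   0.998  -0.0118]
 [ 0.998   0.0619 -0.0088]
 [-0.008  -0.0123 -0.9999]]
tailL [ 0.0796 -0.0306 -0.0172]
tailR [ 0.0796  0.0333 -0.0172]
notchL [ 0.0415 -0.0303 -0.0172]
notchR [ 0.0415  0.0335 -0.0172]
lowL [-0.008  -0.0307 -0.0172]
lowR [-0.008   0.0342 -0.0172]
tray TL [ 0.5421 -0.0012  0.048 ]
tray TR [0.6296 0.0041 0.048 ]
tray mL [ 0.5454 -0.0479  0.048 ]
tray mR [ 0.6343 -0.0424  0.048 ]
grip top [[ 0.5673 -0.0141  0.098 ]
 [ 0.6054 -0.0118  0.098 ]
 [ 0.6068 -0.0272  0.098 ]
 [ 0.568  -0.0296  0.098 ]]
top0 70 ((592.6893310546875, -138.12503051757812), (78.72865295410156, 164.8894805908203), 3.9721946716308594)
grip px 5 300.6 204.8 298 303 199 211
scene0 150 ((592.6889038085938, -130.94027709960938), (80.76129150390625, 153.2239532470703), 3.6848175525665283)
grip px 209 261.54545454545456 219.755980861244 254 269 210 230
```

Wrist view: the fish is held square, with tail edge (257–532,130), the grip top at (362–438, 62–95) and the tray end at (326–476,43). Tray centre is about (0.593, -0.1385), yaw 3.6°.

```bash
python3 - <<'E'
from plan import *
plan([.5933,-.143,.065],down(93.6),8)
E
```

```text
[[-0.009, 0.001, 0.073], [-0.009, 0.001, 0.073], [-0.009, 0.001, 0.073], [-0.009, 0.001, 0.073], [-0.009, 0.001, 0.073], [-0.009, 0.001, 0.073], [-0.009, 0.001, 0.073], [-0.009, 0.001, 0.073]]
[[-0.001, 0.001, -0.0], [-0.001, 0.001, -0.0], [-0.001, 0.001, -0.0], [-0.001, 0.001, -0.0], [-0.001, 0.001, -0.0], [-0.001, 0.001, -0.0], [-0.001, 0.001, -0.0], [-0.001, 0.001, -0.0]]
mm/row 21.951559440226056 deg/row 0.10359232570049387
```

Call:
apply_moves(xyz=[[-0.009,0.001,0.073],[-0.009,0.001,0.073],[-0.009,0.001,0.073],[-0.009,0.001,0.073],[-0.009,0.001,0.073],[-0.009,0.001,0.073],[-0.009,0.001,0.073],[-0.009,0.001,0.073]], rot=[[-0.001,0.001,0],[-0.001,0.001,0],[-0.001,0.001,0],[-0.001,0.001,0],[-0.001,0.001,0],[-0.001,0.001,0],[-0.001,0.001,0],[-0.001,0.001,0]], hand=[-1,-1,-1,-1,-1,-1,-1,-1])

```text
clock: 18.08
position: [0.5939, -0.1431, 0.0639]
ee_rot: [-0.0, 0.685, 0.729, -0.001]
contact_force: [-0.6, 0.3, -1.9]
width: 0.0632
gripper_force: 33.9
```

Call:
apply_moves(xyz=[[0,0,0],[0,0,0]], rot=[[0,0,0],[0,0,0]], hand=[-1,-1])

```text
clock: 18.32
position: [0.5944, -0.1436, 0.0651]
ee_rot: [-0.0, 0.685, 0.729, -0.001]
contact_force: [1.4, 0.2, -1.3]
width: 0.0632
gripper_force: 33.9
```

```bash
python3 - <<'E'
from plan import *
s=status.get_state();print(s['position'],s['ee_rot'],s['contact_force'])
plan([.5933,-.143,.0545],down(93.6),3)
E
```

```text
[ 0.59440658 -0.14361695  0.06511133] [-1.49867681e-04  6.85032177e-01  7.28512259e-01 -8.84760705e-04] [ 1.42080327  0.22824109 -1.29232247]
[[0.001, -0.001, 0.012], [0.001, -0.001, 0.012], [0.001, -0.001, 0.012]]
[[-0.0, 0.0, -0.0], [-0.0, 0.0, -0.0], [-0.0, 0.0, -0.0]]
mm/row 3.5622309948947217 deg/row 0.04268572860286058
```

Call:
apply_moves(xyz=[[0.001,-0.001,0.012],[0.001,-0.001,0.012],[0,-0.001,0.011],[0,0,0],[0,0,0]], rot=[[0,0,0],[0,0,0],[0,0,0],[0,0,0],[0,0,0]], hand=[-1,-1,-1,-1,-1])

```text
clock: 18.95
position: [0.5929, -0.1435, 0.0537]
ee_rot: [-0.001, 0.685, 0.728, -0.001]
contact_force: [-0.7, -0.5, -1.9]
width: 0.0635
gripper_force: 33.9
```

Call:
apply_moves(xyz=[[0,0,0.005],[0,0,0],[0,0,0]], rot=[[0,0,0],[0,0,0],[0,0,0]], hand=[-1,-1,-1])

```text
clock: 19.32
position: [0.5931, -0.1436, 0.0529]
ee_rot: [-0.0, 0.685, 0.728, -0.001]
contact_force: [-1.8, 0.0, 3.8]
width: 0.0632
gripper_force: 34.6
```

Contact with the tray floor (force changed by about 5 N). I'll release and retreat.

Call:
apply_moves(xyz=[[0,0,0],[0,0,0],[0,0,0],[0,0,-0.02],[0,0,-0.1],[0,0,-0.15],[0,0,-0.15],[0,0,-0.15]], rot=[[0,0,0],[0,0,0],[0,0,0],[0,0,0],[0,0,0],[0,0,0],[0,0,0],[0,0,0]], hand=[0.6,1,1,1,1,1,1,1])

```text
clock: 20.32
position: [0.5932, -0.1433, 0.2251]
ee_rot: [-0.0, 0.685, 0.728, -0.001]
contact_force: [1.1, -1.4, -0.0]
width: 0.0852
gripper_force: 0.0
```

Call:
apply_moves(xyz=[[-0.1,0,-0.06],[-0.1,0,0],[0,0,0],[0,0,0]], rot=[[0,0,0],[0,0,0],[0,0,0],[0,0,0]], hand=[1,1,1,1])

```text
clock: 20.82
position: [0.5967, -0.2026, 0.241]
ee_rot: [-0.001, 0.685, 0.728, -0.001]
contact_force: [0.5, 0.4, 0.4]
width: 0.0856
gripper_force: 0.0
```

```bash
python3 - <<'E'
from look import *
s,im=snap('wrist','w5'); print(s['position'],s['ee_rot'],s['width'])
im=cv2.imread('pics/w5.png'); cv2.imwrite('pics/w5b.png',cv2.convertScaleAbs(cv2.resize(im,(800,600),interpolation=cv2.INTER_CUBIC),alpha=1.4))
E
python3 fish.py .070 w5
```

```text
[ 0.59665731 -0.20262646  0.2410449 ] [-0.00136847  0.68539272  0.7281716  -0.00103218] 0.08562808782858648
w5 [ 594.6 -138.3   63.8  149.    93.7] [277.3  96.3] [ 0.5942 -0.1315  0.07  ]
tri (array([ 0.59349315, -0.12009547,  0.39022165]), np.float64(9.044925201937866e-17))
```

View pics/w5b.png

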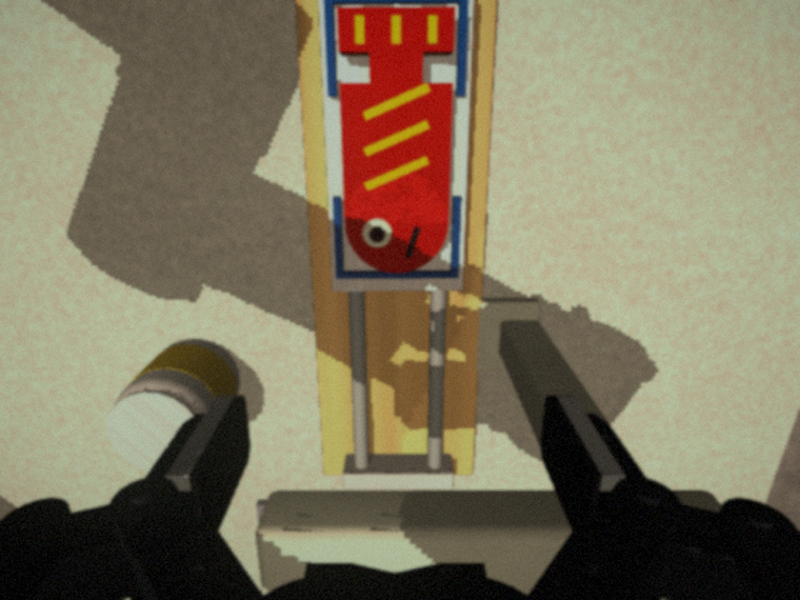

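The fish is flat inside the blue lugs, tail end (339–455,8), nose (396,272), with margin all round. Now the grip.

```bash
python3 - <<'E'
from plan import *
plan([.5862,-.0207,.14],down(93.6),6)
E
```

```text
[[0.101, 0.001, 0.056], [0.101, 0.001, 0.056], [0.101, 0.001, 0.056], [0.101, 0.001, 0.056], [0.101, 0.001, 0.056], [0.101, 0.001, 0.056]]
[[-0.001, -0.0, -0.0], [-0.001, -0.0, -0.0], [-0.001, -0.0, -0.0], [-0.001, -0.0, -0.0], [-0.001, -0.0, -0.0], [-0.001, -0.0, -0.0]]
mm/row 34.68484169227148 deg/row 0.03645426338230922
```

Call:
apply_moves(xyz=[[0.101,0.001,0.03],[0.101,0.001,0.04],[0.101,0.001,0.056],[0.101,0.001,0.06],[0.101,0.001,0.07],[0.101,0.001,0.08],[0,0,0],[0,0,0]], rot=[[-0.001,0,0],[-0.001,0,0],[-0.001,0,0],[-0.001,0,0],[-0.001,0,0],[-0.001,0,0],[0,0,0],[0,0,0]], hand=[1,1,1,1,1,1,1,1])

```text
clock: 21.88
position: [0.5882, -0.0217, 0.1409]
ee_rot: [0.002, 0.685, 0.729, 0.001]
contact_force: [0.3, 0.1, -0.4]
width: 0.0857
gripper_force: 0.0
```

Call:
apply_moves(xyz=[[0,0,0.08],[0,0,0.08],[0,0,0.06],[0,0,0.027],[0,0,0],[0,0,0]], rot=[[0,0,0],[0,0,0],[0,0,0],[0,0,0],[0,0,0],[0,0,0]], hand=[1,1,1,1,1,1])

```text
clock: 22.62
position: [0.589, -0.0221, 0.0673]
ee_rot: [0.002, 0.685, 0.728, 0.002]
contact_force: [-0.4, -0.6, -0.1]
width: 0.0851
gripper_force: 0.0
```

Call:
apply_moves(xyz=[[0,0,0],[0,0,0],[0,0,0],[0,0,0],[0,0,0],[0,0,0]], rot=[[0,0,0],[0,0,0],[0,0,0],[0,0,0],[0,0,0],[0,0,0]], hand=[0.4,0,-1,-1,-1,-1], force=30)

```text
clock: 23.38
position: [0.5853, -0.0218, 0.0666]
ee_rot: [-0.0, 0.685, 0.729, -0.001]
contact_force: [-4.9, -0.9, 7.3]
width: 0.0395
gripper_force: 31.8
```

```bash
python3 - <<'E'
from plan import *
s=status.get_state();p=s['position'];print(p,s['ee_rot'],s['contact_force'],s['width'])
a=np.radians(3.6);print((rq(s['ee_rot']).T@np.array([np.sin(a),-np.cos(a),0])).round(4))
E
```

```text
[ 0.58528314 -0.02175109  0.06658044] [-4.40272756e-04  6.84942072e-01  7.28596859e-01 -8.83562044e-04] [-4.85651334 -0.85982838  7.29740836] 0.03953873443781948
[-1.0e+00  1.1e-03  6.0e-04]
```

Call:
apply_moves(xyz=[[-0.015,0,0],[-0.03,0,0],[-0.04,0,0],[-0.05,0,0],[-0.05,0,0],[-0.05,0,0],[-0.05,0,0],[-0.05,0,0]], rot=[[0,0,0],[0,0,0],[0,0,0],[0,0,0],[0,0,0],[0,0,0],[0,0,0],[0,0,0]], hand=[-1,-1,-1,-1,-1,-1,-1,-1])

```text
clock: 24.38
position: [0.5918, -0.1212, 0.0666]
ee_rot: [-0.001, 0.685, 0.729, 0.0]
contact_force: [-4.2, 2.8, 5.8]
width: 0.0394
gripper_force: 31.7
```

Call:
apply_moves(xyz=[[-0.05,0,0],[-0.05,0,0],[-0.04,0,0],[-0.035,0,0],[-0.03,0,0],[-0.025,0,0],[-0.015,0,0],[0,0,0]], rot=[[0,0,0],[0,0,0],[0,0,0],[0,0,0],[0,0,0],[0,0,0],[0,0,0],[0,0,0]], hand=[-1,-1,-1,-1,-1,-1,-1,-1])

```text
clock: 25.38
position: [0.5955, -0.1796, 0.0647]
ee_rot: [-0.011, 0.687, 0.727, 0.008]
contact_force: [-0.5, 35.0, 5.1]
width: 0.0391
gripper_force: 29.6
```

35 N resistance, so I'll relax the push and look before pushing further.

Call:
apply_moves(xyz=[[0.04,0,0],[0,0,0],[0,0,0]], rot=[[0,0,0],[0,0,0],[0,0,0]], hand=[-1,-1,-1])

```text
clock: 25.75
position: [0.5956, -0.1796, 0.065]
ee_rot: [-0.003, 0.686, 0.728, 0.002]
contact_force: [-2.0, 9.5, -1.4]
width: 0.0394
gripper_force: 31.0
```

```bash
python3 - <<'E'
from look import *
from geo import *
s,im=snap('scene','s6');snap('top','t6');print(s['position'],s['contact_force'],s['ee_rot'])
a=cv2.imread('pics/s6.png')[190:390,100:330];b=cv2.imread('pics/t6.png')[100:300,250:480]
cv2.imwrite('pics/s6b.png',cv2.convertScaleAbs(np.vstack([cv2.resize(a,(600,300),interpolation=cv2.INTER_CUBIC),cv2.resize(b,(600,300),interpolation=cv2.INTER_CUBIC)]) if 0 else np.hstack([cv2.resize(a,(400,348)),cv2.resize(b,(400,348))]),alpha=1.4))
k=lambda u,v:((u+.5)*.7-.5,(v+.5)*.7-.5)
print('lamp top edge top0',atz('top0',411,128,.244),atz('top0',416,205,.244),'w5 lamp lower edge',atz('w5',*k(400,490),.244),atz('w5',*k(400,533),.218))
print('rail end stop w5',atz('w5',*k(400,456),.05),'tray end',atz('w5',*k(395,290),.048))
E
```

```text
[ 0.59563569 -0.1796484   0.06497085] [-2.01267849  9.53697379 -1.36109289] [-0.00315243  0.68581453  0.72776662  0.00205909]
lamp top edge top0 [ 0.71820306 -0.25039749  0.244     ] [ 0.55331179 -0.25138045  0.244     ] w5 lamp lower edge [ 0.60185384 -0.23614812  0.244     ] [ 0.60475323 -0.27874289  0.218     ]
rail end stop w5 [ 0.61141381 -0.36526281  0.05      ] tray end [ 0.59947687 -0.2322527   0.048     ]
```

View pics/s6b.png

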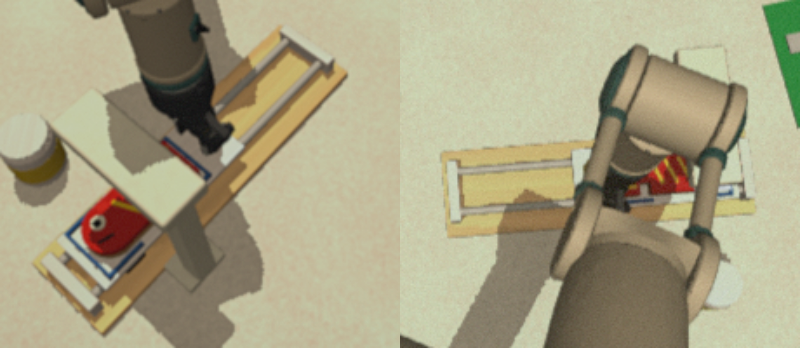

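The tray is under the lamp (lugs at (75,240) and (190,155) in the left half). The grip moved 158 mm but the tray seems to have moved about 140 mm, so the pads probably slipped at the stop. I'll release, rise, move clear and measure.

Call:
apply_moves(xyz=[[0,0,0],[0,0,0],[0,0,0],[0,0,-0.06],[0.03,0,-0.12],[0.06,0,-0.15],[0.1,0,-0.15],[0.15,0,-0.1]], rot=[[0,0,0],[0,0,0],[0,0,0],[0,0,0],[0,0,0],[0,0,0],[0,0,0],[0,0,0]], hand=[0.5,1,1,1,1,1,1,1])

```text
clock: 26.85
position: [0.5922, -0.0823, 0.2431]
ee_rot: [0.004, 0.686, 0.727, 0.002]
contact_force: [-0.1, -0.6, -1.3]
width: 0.0856
gripper_force: 0.0
```

Call:
apply_moves(xyz=[[0.15,-0.1,0],[0.15,-0.15,0],[0.15,-0.15,0],[0.1,-0.15,0],[0,0,0]], rot=[[0,0,0],[0,0,0],[0,0,0],[0,0,0],[0,0,0]], hand=[1,1,1,1,1])

```text
clock: 27.48
position: [0.4148, 0.0729, 0.2401]
ee_rot: [0.001, 0.684, 0.729, 0.001]
contact_force: [-0.1, 1.0, -0.1]
width: 0.0856
gripper_force: 0.0
```

```bash
python3 - <<'E'
from look import *
s,im=snap('scene','s7');snap('top','t7');print(s['position'],s['contact_force'])
b=cv2.imread('pics/t7.png')[165:245,265:465];a=cv2.imread('pics/s7.png')[200:385,105:315]
z=np.zeros((600,800,3),np.uint8);z[:320]=cv2.resize(b,(800,320),interpolation=cv2.INTER_CUBIC);z[320:,:318]=cv2.resize(a,(318,280),interpolation=cv2.INTER_CUBIC)
c=cv2.imread('pics/s7.png')[310:385,110:190];z[320:,400:700]=cv2.resize(c,(300,280),interpolation=cv2.INTER_CUBIC)
cv2.imwrite('pics/s7b.png',cv2.convertScaleAbs(z,alpha=1.4))
E
```

```text
[0.41481233 0.07285232 0.24013858] [-0.09092356  0.96442092 -0.0500845 ]
```

View pics/s7b.png

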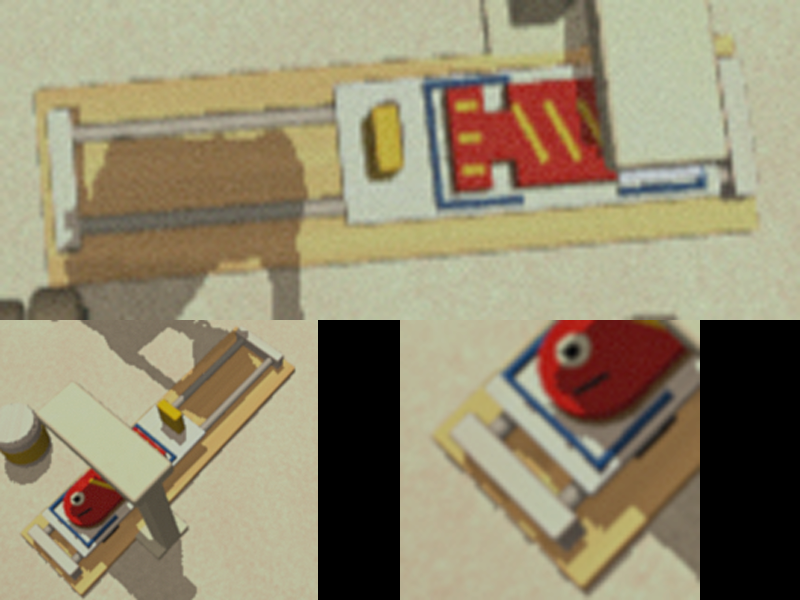

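```bash
python3 - <<'E'
from geo import *
np.set_printoptions(precision=4,suppress=True)
A=lambda u,v:((u+.5)/4-.5+265,(v+.5)/4-.5+165)
L=lambda u,v:((u+.5)/(800/190)-.5+270,(v+.5)/(200/62)-.5+178)
d=np.array([-np.sin(np.radians(3.6)),np.cos(np.radians(3.6)),0])
w=lambda u,v,z:atz('t7',*A(u,v),z)
for z in(.02,.05):
    l=w(64,180,z);r=w(739,127,z);print('blocks',l,r,'centre along',(l+r)@d/2,'len',(l-r)@d)
l=(w(36,92,.01)+w(50,285,.01))/2;print('base L end',l@d,'R end',w(757,230,.01)@d)
g=w(387,140,.098);print('grip now',g,g@d,'before',atz('top0',*L(132,86),.098)@d, 'w4',np.array([.5869,-.0207,.098])@d)
e=(w(336,85,.048)+w(349,222,.048))/2;e0=(atz('top0',*L(92,40),.048)+atz('top0',*L(101,153),.048))/2
print('tray L end now/before',e@d,e0@d)
print('lamp faces',w(597,0,.244)@d,w(615,165,.244)@d,w(727,160,.244)@d)
S=lambda u,v:((u-400+.5)/3.75-.5+110,(v-320+.5)/(280/75)-.5+310)
f=atz('s7',*S(588,492),.048);b=atz('s7',*S(572,505),.048);print('front tray corner scene',f,f@d)
for z in(.03,.05): print('block face scene',atz('s7',*S(582,530),z)@d)
E
```

```text
blocks [0.5832 0.0305 0.02  ] [ 0.6114 -0.4056  0.02  ] centre along -0.2246707889349377 len 0.437015373791477
blocks [0.5784 0.03   0.05  ] [ 0.6059 -0.3943  0.05  ] centre along -0.2189309985377742 len 0.42519075655000765
base L end 0.007924125220498702 R end -0.4496985933815229
grip now [ 0.5923 -0.1649  0.098 ] -0.2018069975625259 before -0.05627475983504444 w4 -0.05751090919021924
tray L end now/before -0.1822461597596091 -0.03659084325925434
lamp faces -0.29150835088608296 -0.29026029520380753 -0.347779563348433
front tray corner scene [ 0.651  -0.3747  0.048 ] -0.41480581256778676
block face scene -0.42961130139470916
block face scene -0.4299244510500549
```

Grip-based tray centre (along-slide −0.320) matches the lamp centre (−0.319). To confirm it is home, I'll nudge the grip gently from behind with closed fingers.

```bash
python3 - <<'E'
from plan import *
plan([.591,-.115,.2],down(93.6),6)
E
```

```text
[[-0.109, 0.089, 0.023], [-0.109, 0.089, 0.023], [-0.109, 0.089, 0.023], [-0.109, 0.089, 0.023], [-0.109, 0.089, 0.023], [-0.109, 0.089, 0.023]]
[[0.001, 0.0, -0.0], [0.001, 0.0, -0.0], [0.001, 0.0, -0.0], [0.001, 0.0, -0.0], [0.001, 0.0, -0.0], [0.001, 0.0, -0.0]]
mm/row 42.83235761419183 deg/row 0.06579076802353354
```

Call:
apply_moves(xyz=[[-0.109,0.089,0.023],[-0.109,0.089,0.023],[-0.109,0.089,0.023],[-0.109,0.089,0.023],[-0.109,0.089,0.023],[-0.109,0.089,0.023],[0,0,0],[0,0,0]], rot=[[0,0,0],[0,0,0],[0,0,0],[0,0,0],[0,0,0],[0,0,0],[0,0,0],[0,0,0]], hand=[-1,-1,-1,-1,-1,-1,-1,-1])

```text
clock: 28.58
position: [0.5903, -0.1154, 0.1981]
ee_rot: [0.001, 0.686, 0.728, 0.001]
contact_force: [-0.8, 0.4, -0.4]
width: 0.0001
gripper_force: 0.0
```

Call:
apply_moves(xyz=[[0,0,0.1],[0,0,0.13],[0,0,0.13],[0,0,0.05],[-0.02,0,0],[-0.02,0,0],[0,0,0],[0,0,0]], rot=[[0,0,0],[0,0,0],[0,0,0],[0,0,0],[0,0,0],[0,0,0],[0,0,0],[0,0,0]], hand=[-1,-1,-1,-1,-1,-1,-1,-1])

```text
clock: 29.58
position: [0.5917, -0.1268, 0.0769]
ee_rot: [0.002, 0.685, 0.728, 0.001]
contact_force: [0.6, -0.2, -0.2]
width: -0.0
gripper_force: 0.0
```

Call:
apply_moves(xyz=[[-0.015,0,0],[-0.015,0,0],[-0.015,0,0],[-0.015,0,0],[-0.015,0,0],[0,0,0]], rot=[[0,0,0],[0,0,0],[0,0,0],[0,0,0],[0,0,0],[0,0,0]], hand=[-1,-1,-1,-1,-1,-1])

```text
clock: 30.32
position: [0.5924, -0.1461, 0.0759]
ee_rot: [-0.001, 0.686, 0.728, 0.003]
contact_force: [0.0, 8.1, 1.7]
width: -0.0002
gripper_force: 3.9
```

Call:
apply_moves(xyz=[[-0.015,0,0],[-0.01,0,0],[0,0,0],[0,0,0]], rot=[[0,0,0],[0,0,0],[0,0,0],[0,0,0]], hand=[-1,-1,-1,-1])

```text
clock: 30.82
position: [0.5923, -0.1461, 0.076]
ee_rot: [-0.005, 0.687, 0.727, 0.007]
contact_force: [1.9, 23.6, 6.6]
width: 0.0001
gripper_force: 12.5
```

The force rose to 24 N with no movement, so the tray is against its stop. I'll back off, rise and hand in.

Call:
apply_moves(xyz=[[0.05,0,0],[0.08,0,0],[0.05,0,-0.1],[0.05,0,-0.15],[0,0,-0.15],[0,0,-0.1],[0,0,0],[0,0,0]], rot=[[0,0,0],[0,0,0],[0,0,0],[0,0,0],[0,0,0],[0,0,0],[0,0,0],[0,0,0]], hand=[-1,-1,-1,-1,-1,-1,-1,-1])

```text
clock: 31.82
position: [0.5875, -0.0872, 0.2248]
ee_rot: [0.001, 0.685, 0.728, 0.001]
contact_force: [0.3, 1.3, -0.4]
width: 0.0001
gripper_force: 0.0
```

```bash
python3 -c "
from rig import job,status
s=status.get_state();print(s['position'],s['contact_force'],abs(s['qd']).max());print(job.sign_off())"
```

```text
[ 0.58748769 -0.0871858   0.22475316] [ 0.28761022  1.30260684 -0.41985266] 0.015662934452037133
the job is handed in; nothing more can be done
None
```

I handed the job in at about 32 s: the red fish lies painted side up inside the lugs, the tray took a 24 N push at its stop without moving, and the bystanders were not touched, but the sign-off call gave no pass/fail result.

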